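# Lock a chair post in the clamping jig

### The arm

A 6-joint arm with a two-finger parallel gripper is mounted at the origin on the work surface. World frame = base frame: x ahead of the robot, y to its left, z up, the work surface at z = 0. Lengths are in m, angles in rad, forces in N, time in s.
With the tool pointing down it reaches from about 0.375 to 0.825 m from the base axis. Payload 5.5 kg.
Tool frame: the origin (TCP) lies between the finger pads; the fingertips stand 19 mm ahead of it and the grasp point (between the pads) is the TCP; z points along the fingers, y is the direction in which the jaws open and shut (so a half turn about z gives the same grasp; the last joint's range is limited). The gripper opens to 85 mm and grips with 20 to 120 N. Pads are 22 mm wide; open, the fingers measure 114 mm over their backs; the gripper's body (76 mm by 85 mm) begins 54 mm behind the grasp point. The pads swing forward as they close: fully open they stand 13 mm farther back than shut.
Start: joints at [-1.214, 0.314, -0.047, 1.21, 0, 1.571], TCP at [0.21, -0.562, 0.226] pointing down, gripper open.
Joint ranges: [-2.67, 2.67], [-0.69, 1.73], [-1.03, 1.25], [-2.08, 2.16], [-1.42, 1.45], [-3.14, 3.14]. Speed limits (rad/s): [2.39, 2.39, 3.01, 3.14, 3.14, 3.14].

### API

Orientations are given as a unit quaternion [x, y, z, w].
In Python, from cell import status, vision, ticket, nets gives the robot as it stands. The module is installed in compiled form; this text tells all that it offers.
- The arm moves only by the shell command python3 -m pendant 'ROWS' [OPENING]. ROWS is JSON, a list of rows, each an object of numbers: "dx", "dy", "dz": the shift along the tool's x, y, z in units of 40 mm (1.0 is 40 mm); "turn": the turn about the tool's z in units of 5 degrees (1.0 is 5 degrees). In form: [{"dx": .., "dy": .., "dz": .., "turn": ..}, ...]. A call has 1 to 8 rows; each row shifts and turns the commanded pose from where the row before left it, along the tool's axes as they then stand; what a row does not reach is not made up. A row lasts 1/12 s, in which the tool goes at most 41.7 mm and 7.16 degrees, less where a joint would pass 70% of its speed; a pose out of reach is approached as far as the arm can. A call is refused whole if a number of a shift passes 1 or a number of a turn 1, either way. A call with a gripper value outside its range is refused whole. OPENING is the finger opening in mm, from 0 to 85.4, set as the call begins (- or left out, the last holds). The fingers move at their own pace and stop on an object; the grip force is fixed at half the most. Time passes only in rows, so rows that do not move let the fingers close. It gives the time, the measured TCP pose, the force and the opening at its end, in the units of the state.
- status.state(): the state, without advancing time (a new reading comes with each control period).
- vision.grab_frame(name): name is "scene" or "side" or "wrist"; returns a dict with "img" (384x512x3 uint8, blue, green, red), "z_map" (384x512 float32, m along the optical axis (not along the pixel's ray), 0 where there is no reading), "vfov" (degrees; the focal length in pixels is half the picture's height over the tangent of half this angle, whatever the lens; pixels are square), "cx", "cy" (the principal point, pixels), "extrinsics" (4x4, takes a point from camera to world coordinates). Camera axes: x right, y up, looking along -z (the intrinsics and any distortion apply to the point x, -y, -z); pixel columns grow to the right and rows downward; lengths in m; the calibration is good to about 2 mm. A picture is of the moment at which its call begins.
- ticket.job_done(): hands the job in, once; it reports no verdict.
Trained networks look in a picture, given as the dict that the camera call returned (one of the last four; its "shot" number tells which), for a name from the list of things; names that differ only in an ending like _2 or _b are one class to them, and where a whole thing is asked for, a point or a joint stands for the part that bears it (a point fixed in the world has none). Each returns a list of dicts, best first, with "p" (0 to 1); they miss things now and then, are a little off and sometimes report something else, mostly with a low value. They report only what shows in the picture. A call takes as long as a camera call.
- nets.find_in(picture, target): "at" ([row, column] as shares, 0 to 1, of the picture: columns of its width, rows of its height, amid what is visible of it).
- nets.spot_point(picture, target): "at" ([row, column] as shares, 0 to 1, of the picture: columns of its width, rows of its height: a listed point, or the origin of a listed thing).
The state is a dict: "time_s": time; "qpos": joint angles; "qvel": joint speeds; "joint_efforts": joint torques, N m; "eef_pos": TCP position; "ee_rot": TCP orientation; "wrist_force": force on the tool from outside, world axes, zero at the start; "ft_torque": the same for the moment, N m; "opening": opening from 0.0 (shut) to 1.0 (fully open).
Only numpy, scipy, OpenCV 4.12 (cv2) and the standard library are available. Lean on these libraries where they do the work, as an engineer would, in place of code of your own. Each camera call takes 0.05 s, during which the arm holds its last target. There are 200 camera calls.

### The job

Get the chair post ready for repair: with a fingertip, push it along its saddles until its tenon is home against the end stop, and only then push the two hold-down bars round, one after the other in either order, until each lies square across the top of the post. Do not pick up or tip the post, and leave the glue bottle, the sanding block and the dowel stub on the jig where they are; finish clear of the jig.

Things in the scene. Friction and masses are not known exactly. Their poses are not given: they have to be found in the camera images.
- jig: Clamping jig, screwed down: plywood board 300 (x) x 390 (y) x 18 mm thick. Origin on the table surface; the board spans x -150 to 150, y -240 to 150 mm. Jig x points away from the robot, y to its left, z up; it may be turned up to 20 degrees. The chair post lies along jig y at x = 0 in two wooden saddles at y = -120 and -20 mm (24 mm along y, 54 mm wide, walls up to z = 50, floor at z = 30 mm).
- stop_face (a point): Centre of the end stop's face that the tenon must meet (jig x = 0, y = 110, z = 47 mm). The stop is a wooden block 70 mm wide (x), 22 mm thick (y = 110 to 132 mm), top at z = 62 mm.
- post: Chair post: loose dark wooden bar, square section 34 x 34 mm, 220 mm long, with a round tenon 22 mm across and 40 mm long on its left (+y) end; about 0.22 kg. Origin at the centre of the underside of the square part; y along the post towards the tenon. Top at z = 64 mm, middle line at z = 47 mm. It slides in the saddles with 1 to 2 N. The tenon starts 25 to 60 mm short of the stop.
- post_butt (a point): Centre of the post's plain square end face, its right-hand end, away from the stop. Half-way up the post.
- post_tenon (a point): Centre of the flat end of the post's tenon, 260 mm from post_butt along the post; when home it touches stop_face.
- near_pivot (a point): Pivot axis (vertical) of the near hold-down bar, on the near (robot's) side of the post at jig x = -40, y = -70 mm; the point is half-way up the bar.
- near_tip (a point): Free end of the near hold-down bar, on its middle line, half-way up, 90 mm from the pivot. Flat aluminium bar 22 mm wide and 20 mm high (z = 68 to 88 mm, so it passes 4 mm over the post), its back end is 14 mm behind the pivot; a bolt head on the pivot reaches z = 95 mm. The point's x axis points from the pivot along the bar, z up.
- near_bar (a joint): Angle of the near bar, rad, growing anticlockwise seen from above: 0 when it points straight away from the post (jig -x); at +pi or -pi (the same pose) it lies square across the post. Starts anywhere from -1 to 1; can turn to +-3.6. It turns stiffly (about 1 N at 75 mm from the pivot) and stays where it is left.
- far_pivot (a point): Pivot axis (vertical) of the far hold-down bar, on the far side of the post at jig x = 40, y = 50 mm; the point is half-way up the bar.
- far_tip (a point): Free end of the far hold-down bar, on its middle line, half-way up, 90 mm from the pivot. Flat aluminium bar 22 mm wide and 20 mm high (z = 68 to 88 mm, so it passes 4 mm over the post), its back end is 14 mm behind the pivot; a bolt head on the pivot reaches z = 95 mm. The point's x axis points from the pivot along the bar, z up.
- far_bar (a joint): Angle of the far bar, rad, growing anticlockwise seen from above: 0 when it points straight away from the post (jig +x); at +pi or -pi (the same pose) it lies square across the post. Starts anywhere from -1 to 1; can turn to +-3.6. It turns stiffly (about 1 N at 75 mm from the pivot) and stays where it is left.
- glue: white glue bottle with a cap, 46 mm across, 95 mm tall, standing on the jig board near its near left corner; origin at the centre of its underside. A bystander.
- sanding_block: cork sanding block 45 x 70 x 28 mm high lying on the right half of the jig board beyond the post; origin at the centre of its underside. A bystander.
- dowel: wooden dowel stub, 24 mm across, 60 mm tall, standing near the far right corner of the jig board; origin at the centre of its underside. A bystander.

How it is judged:
By the outcome, as a careful person would: the job done as asked, in the order asked, and still so for the second after the job is handed in, with the robot touching nothing.
It also fails if it takes over 72 s, if anything falls off the work surface, if the arm or the gripper's body presses on something with over 40 N, if the wrist force passes 120 N, or if a joint passes its speed limit or range.

## Working session

There is one attempt and no reset: what is moved stays moved. The work goes in short steps, Python scripts to look and compute and a shell command to move; the robot and the scene stay as the last step left them, time stands still between calls to the robot, and variables do not carry over. Pictures are saved under pics/ and viewed, about 8 in all and at most 12, crops included, and the job is handed in when it is done.

```bash
mkdir -p pics; cat > h.py <<'E'
import numpy as np, cv2
from cell import status, vision, ticket, nets
def K(f):
    h=f["img"].shape[0]; return h/2/np.tan(np.radians(f["vfov"])/2)
def ray(f,at):
    h,w=f["img"].shape[:2]; r,c=at[0]*h,at[1]*w; k=K(f)
    d=np.array([(c-f["cx"])/k,-(r-f["cy"])/k,-1.0]); E=np.array(f["extrinsics"])
    return E[:3,3],E[:3,:3]@d
def at_z(f,at,z):
    o,d=ray(f,at); return o+d*(z-o[2])/d[2]
def at_depth(f,at):
    h,w=f["img"].shape[:2]; o,d=ray(f,at)
    return o+d*f["z_map"][min(h-1,int(at[0]*h)),min(w-1,int(at[1]*w))]
def proj(f,p):
    E=np.array(f["extrinsics"]); q=E[:3,:3].T@(np.array(p)-E[:3,3]); k=K(f)
    return f["cx"]+k*q[0]/-q[2], f["cy"]-k*q[1]/-q[2]
Z=dict(stop_face=.047,post_butt=.047,post_tenon=.047,near_pivot=.078,near_tip=.078,far_pivot=.078,far_tip=.078,glue=.018,sanding_block=.018,dowel=.018,jig=0,post=.030)
def st():
    s=status.state(); print("t",round(s["time_s"],2),"tcp",np.round(s["eef_pos"],4),"q",np.round(s["ee_rot"],3),"F",np.round(s["wrist_force"],1),"op",round(s["opening"],2)); return s
E
python3 - <<'E'
from h import *
s=st(); print({k:v for k,v in vision.grab_frame("scene").items() if k not in("img","z_map","extrinsics")})
for n in("scene","side"):
    f=vision.grab_frame(n); cv2.imwrite(f"pics/a_{n}.png",f["img"])
    print(n,np.round(f["extrinsics"],3).tolist(),f["vfov"])
    for k in Z:
        for r in nets.spot_point(f,k)[:2]: print(k,round(r["p"],2),np.round([r["at"][1]*512,r["at"][0]*384],0),"z",np.round(at_z(f,r["at"],Z[k]),4),"d",np.round(at_depth(f,r["at"]),3))
E
```

```text
t 0.0 tcp [ 0.2093 -0.5616  0.2249] q [ 0.984  0.177 -0.    -0.001] F [ 0.6 -0.2 -0. ] op 1.0
{'vfov': 44.313662915809964, 'cx': 254.13536432726255, 'cy': 192.4365278634803, 'shot': 1}
scene [[0.062, -0.722, 0.689, 1.293], [0.998, 0.037, -0.051, -0.055], [0.011, 0.691, 0.723, 0.804], [0.0, 0.0, 0.0, 1.0]] 44.313662915809964
stop_face 0.69 [320. 191.] z [0.5732 0.1456 0.047 ] d [0.548 0.153 0.021]
post_butt 0.89 [180. 187.] z [ 0.5461 -0.1669  0.047 ] d [ 0.518 -0.171  0.018]
post_tenon 0.74 [298. 189.] z [0.5666 0.0966 0.047 ] d [0.61  0.088 0.092]
near_tip 0.98 [222. 147.] z [ 0.4493 -0.0687  0.078 ] d [ 0.457 -0.069  0.085]
far_pivot 0.61 [299. 193.] z [0.6064 0.0917 0.078 ] d [0.619 0.089 0.091]
far_tip 0.92 [260. 210.] z [0.65   0.0065 0.078 ] d [0.597 0.012 0.018]
far_tip 0.57 [298. 190.] z [0.599  0.0902 0.078 ] d [0.614 0.087 0.094]
glue 0.78 [315. 168.] z [0.4705 0.153  0.018 ] d [0.491 0.148 0.038]
glue 0.28 [220. 238.] z [ 0.6736 -0.0793  0.018 ] d [ 0.694 -0.079  0.044]
sanding_block 0.77 [219. 238.] z [ 0.6734 -0.0824  0.018 ] d [ 0.692 -0.082  0.042]
dowel 0.71 [173. 239
[... 850 characters left out ...]
 ] d [0.607 0.096 0.09 ]
far_tip 0.76 [222. 195.] z [ 0.6604 -0.0027  0.078 ] d [0.477 0.735 0.59 ]
far_tip 0.46 [237. 224.] z [0.6148 0.0796 0.078 ] d [0.612 0.095 0.09 ]
glue 0.7 [319. 295.] z [0.4669 0.1554 0.018 ] d [0.467 0.171 0.034]
glue 0.54 [229. 198.] z [ 0.6665 -0.0813  0.018 ] d [0.643 0.019 0.088]
sanding_block 0.7 [229. 199.] z [ 0.6656 -0.0746  0.018 ] d [0.643 0.022 0.086]
sanding_block 0.51 [300. 195.] z [ 0.5268 -0.1209  0.018 ] d [ 0.521 -0.019  0.086]
dowel 0.63 [242. 173.] z [ 0.6588 -0.1809  0.018 ] d [ 0.656 -0.164  0.028]
jig 0.57 [299. 196.] z [ 0.5286 -0.1424  0.    ] d [ 0.521 -0.018  0.084]
post 0.81 [275. 205.] z [ 0.5695 -0.0578  0.03  ] d [ 0.564 -0.01   0.064]
```

```bash
python3 - <<'E'
import cv2
a=cv2.imread("pics/a_scene.png")[110:290,130:370]; b=cv2.imread("pics/a_side.png")[130:330,160:400]
cv2.imwrite("pics/v1.png",cv2.resize(a,None,fx=3.2,fy=3.2,interpolation=2)); cv2.imwrite("pics/v2.png",cv2.resize(b,None,fx=3,fy=3,interpolation=2))
E
```

```text
(no output)
```

View pics/v1.png

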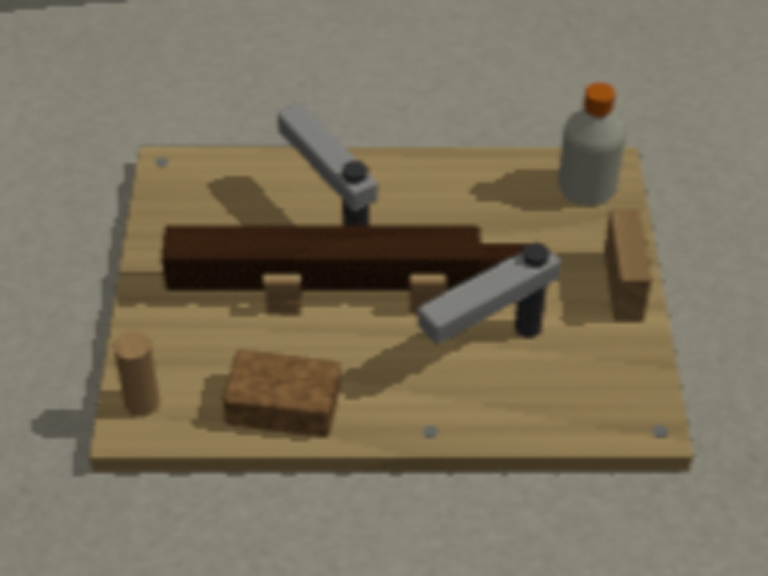

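View pics/v2.png

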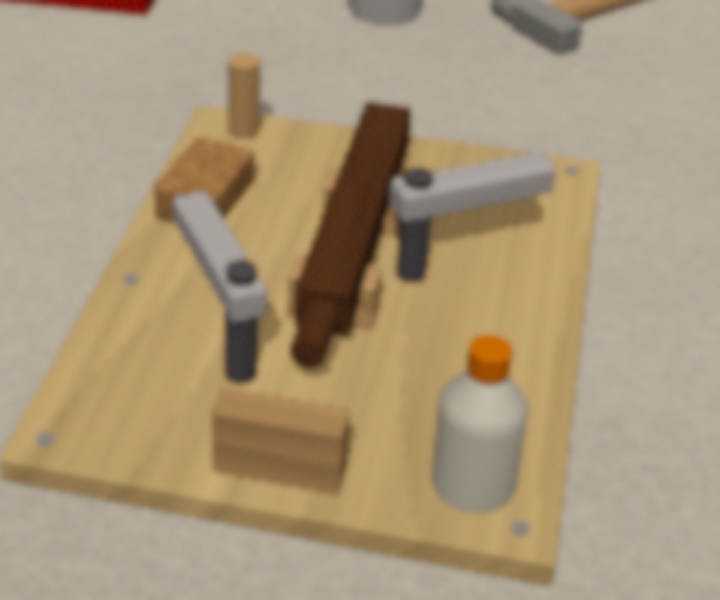

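The scene view is seen from the far side, with the robot at the top. The post's butt is at scene px (182,190), its tenon is near (297,188), and the stop is at (325,193). Both bars swing out towards the right. The glue stands near left, with the cork block and dowel far right. The net reports agree with the pictures except for near_pivot, so I'll fit the jig pose from the board corners and bolts.

```bash
cat >> h.py <<'E'
def J2W(J,p):
    c,s=np.cos(J[2]),np.sin(J[2]); return np.array([J[0]+c*p[0]-s*p[1],J[1]+s*p[0]+c*p[1]])
def W2J(J,p):
    c,s=np.cos(J[2]),np.sin(J[2]); x,y=p[0]-J[0],p[1]-J[1]; return np.array([c*x+s*y,-s*x+c*y])
E
python3 - <<'E'
from h import *
from scipy.optimize import least_squares
P=[(-.15,-.24,.018),(-.15,.15,.018),(.15,-.24,.018),(.15,.15,.018),(-.04,-.07,.095),(.04,.05,.095)]
obs={"scene":[(173.1,155.9),(330,156.9),(159.1,253.1),(345.6,253.1),(240.9,163.1),(297.5,188.7)],
"side":[(360,183.3),(345.3,315),(226.7,166),(161.7,282.7),(299.3,189.3),(240.3,220.7)]}
F={n:vision.grab_frame(n) for n in obs}
def res(J,ns=obs):
    return np.concatenate([np.subtract(proj(F[n],(*J2W(J,p),p[2])),o) for n in ns for p,o in zip(P,obs[n])])
for ns in (["scene"],["side"],["scene","side"]):
    r=least_squares(lambda J:res(J,ns),[.564,.034,-.087]); print(ns,np.round(r.x,4),np.round(r.fun,1))
J=r.x; np.save("J.npy",J)
for n,f in F.items():
    print(n)
    for k in ("post_butt","post_tenon","post","stop_face","near_tip","far_tip","glue","sanding_block","dowel"):
        for q in nets.spot_point(f,k)[:1]:
            p=W2J(J,at_z(f,q["at"],Z[k])); e=""
            if k=="near_tip": d=p-[-.04,-.07]; e=(np.arctan2(-d[1],-d[0]),np.hypot(*d))
            if k=="far_tip": d=p-[.04,.05]; e=(np.arctan2(d[1],d[0]),np.hypot(*d))
            print(k,np.round(p*1000,0),np.round(e,3) if e else "")
# depth-based: post top region (jig) -> extent along y ; bars
f=F["scene"];h,w=f["img"].shape[:2]
rr,cc=np.mgrid[0:h,0:w];k=K(f);E=np.array(f["extrinsics"]);d=f["z_map"]
pc=np.stack([(cc+.5-f["cx"])/k*d,-(rr+.5-f["cy"])/k*d,-d],-1)@E[:3,:3].T+E[:3,3]
pj=np.stack(W2J(J,(pc[...,0],pc[...,1])),-1);z=pc[...,2]
m=(d>0)&(abs(pj[...,0])<.017)&(abs(z-.064)<.004); y=pj[...,1][m]; print("post top y",np.round(np.percentile(y,[0,1,5,95,99,100])*1000),m.sum())
m=(d>0)&(abs(pj[...,0])<.3)&(abs(pj[...,1])<.24)&(z<.023)&(z>.01);print("board z",z[m].mean())
st()
s=status.state(); 
from scipy.spatial.transform import Rotation as R
t=R.from_quat(s["ee_rot"]).as_matrix(); print("tool x deg",np.degrees(np.arctan2(t[1,0],t[0,0])),"jig TCP",np.round(W2J(J,s["eef_pos"][:2])*1000))
E
```

```text
['scene'] [ 0.5687  0.0397 -0.0539] [ 0.2 -0.5 -0.2 -1.1 -1.9  0.3  1.6  0.3  0.1 -0.3  0.3  0.2]
['side'] [ 0.5651  0.0374 -0.0461] [ 0.3 -0.5  1.2  2.6 -1.4 -1.7 -2.  -0.2  0.7 -1.8  0.8 -1.7]
['scene', 'side'] [ 0.566   0.0387 -0.0485] [-0.5 -0.9 -1.1 -2.  -2.  -0.3  1.2 -1.1 -0.5 -1.  -0.3 -0.9  0.1 -0.
  0.4  3.4 -1.6 -1.5 -2.9  0.2  0.2 -1.4  0.1 -1.3]
scene
post_butt [   2. -216.] 
post_tenon [-0. 59.] 
post [  -7. -103.] 
stop_face [  3. 115.] 
near_tip [-110. -118.] [0.603 0.085]
far_tip [ 85. -25.] [-1.03   0.087]
glue [-98. 107.] 
sanding_block [ 115. -112.] 
dowel [ 100. -207.] 
side
post_butt [   3. -225.] 
post_tenon [ 4. 60.] 
post [   6. -102.] 
stop_face [ -1. 109.] 
near_tip [-114. -120.] [0.599 0.089]
far_tip [ 95. -31.] [-0.973  0.098]
glue [-103.  109.] 
sanding_block [ 103. -116.] 
dowel [ 105. -212.] 
post top y [-200. -197. -188.  126.  523.  526.] 1099
board z 0.01630721550278648
t 2.35 tcp [ 0.2096 -0.5622  0.2258] q [ 0.984  0.177 -0.    -0.   ] F [ 0.3 -0.  -0.1] op 1.0
tool x deg 20.44323555017002 jig TCP [-327. -618.]
```

```bash
cat > w.py <<'E'
from h import *
from scipy.spatial.transform import Rotation as R
J=np.load("J.npy"); s=st(); t=R.from_quat(s["ee_rot"]).as_matrix()
print("toolx-jigx deg",round(np.degrees(np.arctan2(t[1,0],t[0,0])-J[2]),2),"jig TCP mm",np.round(W2J(J,s["eef_pos"][:2])*1000,1),"z",round(s["eef_pos"][2]*1000,1))
c,sn=np.cos(J[2]),np.sin(J[2]);F=s["wrist_force"];print("F jig",np.round([c*F[0]+sn*F[1],-sn*F[0]+c*F[1],F[2]],1))
E
python3 -m pendant '[{"turn":0.93},{"turn":0.93},{"turn":0.93},{"turn":0.93},{"turn":0.93}]' 0
python3 -m pendant '[{"dx":0.7,"dy":-0.7},{"dx":0.7,"dy":-0.7},{"dx":0.7,"dy":-0.7},{"dx":0.7,"dy":-0.7},{"dx":0.7,"dy":-0.7},{"dx":0.7,"dy":-0.7},{"dx":0.7,"dy":-0.7},{"dx":0.7,"dy":-0.7}]'; python3 w.py
```

```text
t 2.35 tcp [ 0.2096 -0.5622  0.2258] q [ 0.984  0.177 -0.    -0.   ] F [ 0.3 -0.  -0.1] op 1.0
toolx-jigx deg 23.22 jig TCP mm [-326.8 -617.5] z 225.8
F jig [ 0.3 -0.  -0.1]validation failed for argument at $[0]...
validation failed for argument at $[0]...
```

```bash
python3 -m pendant '[{"dx":0,"dy":0,"dz":0,"turn":0.93},{"dx":0,"dy":0,"dz":0,"turn":0.93},{"dx":0,"dy":0,"dz":0,"turn":0.93},{"dx":0,"dy":0,"dz":0,"turn":0.93},{"dx":0,"dy":0,"dz":0,"turn":0.93}]' 0
python3 w.py
```

```text
time_s: 2.77
eef_pos: [0.2096, -0.5622, 0.2258]
ee_rot: [1.0, -0.027, -0.0, -0.0]
wrist_force: [-0.0, -0.2, 0.5]
opening: 0.298
t 2.77 tcp [ 0.2096 -0.5622  0.2258] q [ 1.    -0.027 -0.    -0.   ] F [-0.  -0.2  0.5] op 0.3
toolx-jigx deg -0.26 jig TCP mm [-326.8 -617.5] z 225.8
F jig [-0.  -0.2  0.5]
```

```bash
python3 -m pendant '[{"dx":0.7,"dy":-0.7,"dz":0,"turn":0},{"dx":0.7,"dy":-0.7,"dz":0,"turn":0},{"dx":0.7,"dy":-0.7,"dz":0,"turn":0},{"dx":0.7,"dy":-0.7,"dz":0,"turn":0},{"dx":0.7,"dy":-0.7,"dz":0,"turn":0},{"dx":0.7,"dy":-0.7,"dz":0,"turn":0},{"dx":0.7,"dy":-0.7,"dz":0,"turn":0},{"dx":0.7,"dy":-0.7,"dz":0,"turn":0}]'
python3 -m pendant '[{"dx":0.6,"dy":-0.7,"dz":0,"turn":0},{"dx":0.6,"dy":-0.7,"dz":0,"turn":0},{"dx":0.6,"dy":-0.7,"dz":0,"turn":0},{"dx":0.6,"dy":-0.6,"dz":0,"turn":0},{"dx":0,"dy":0,"dz":0,"turn":0}]'
python3 w.py; python3 - <<'E'
from h import *
J=np.load("J.npy")
f=vision.grab_frame("wrist"); cv2.imwrite("pics/w1.png",f["img"])
for k in ("post_butt","near_tip","near_pivot","post","dowel","sanding_block"):
    for q in nets.spot_point(f,k)[:1]: print(k,round(q["p"],2),np.round(q["at"],2),np.round(W2J(J,at_z(f,q["at"],Z[k]))*1000),np.round(W2J(J,at_depth(f,q["at"]))*1000))
E
```

```text
time_s: 3.43
eef_pos: [0.4455, -0.348, 0.226]
ee_rot: [1.0, -0.025, 0.0, 0.0]
wrist_force: [0.3, -0.4, -0.1]
opening: -0.003
time_s: 3.85
eef_pos: [0.5494, -0.242, 0.2256]
ee_rot: [1.0, -0.022, 0.001, -0.001]
wrist_force: [-0.4, -0.9, 0.3]
opening: 0.002
t 3.85 tcp [ 0.5494 -0.242   0.2256] q [ 1.    -0.022  0.001 -0.001] F [-0.4 -0.9  0.3] op 0.0
toolx-jigx deg 0.3 jig TCP mm [  -2.9 -281.3] z 225.6
F jig [-0.3 -0.9  0.3]
post_butt 0.7 [0.44 0.37] [  -5. -203.] [  -5. -202.]
near_tip 0.83 [0.69 0.23] [-116. -117.] [-109. -124.]
near_pivot 0.71 [0.53 0.13] [-38. -68.] [-34. -76.]
dowel 0.97 [0.18 0.38] [ 106. -209.] [ 100. -221.]
sanding_block 0.66 [0.18 0.22] [ 108. -114.] [ 105. -127.]
```

View pics/w1.png

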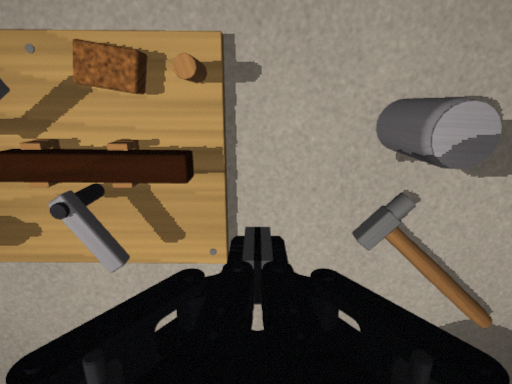

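The wrist view agrees with the fit: the butt end is at px (190,166), the near bar points right and near from its pivot at (60,208), and the space right of the butt is free. I'll descend right of the butt.

```bash
python3 -m pendant '[{"dx":0.05,"dy":-0.8,"dz":0,"turn":0},{"dx":0,"dy":0,"dz":0.9,"turn":0},{"dx":0,"dy":0,"dz":0.9,"turn":0},{"dx":0,"dy":0,"dz":0.9,"turn":0},{"dx":0,"dy":0,"dz":0.9,"turn":0},{"dx":0,"dy":0,"dz":0.54,"turn":0},{"dx":0,"dy":0,"dz":0,"turn":0},{"dx":0,"dy":0,"dz":0,"turn":0}]' 0
python3 w.py
python3 -m pendant '[{"dx":0,"dy":-0.25,"dz":0,"turn":0},{"dx":0,"dy":-0.25,"dz":0,"turn":0},{"dx":0,"dy":-0.25,"dz":0,"turn":0},{"dx":0,"dy":-0.2,"dz":0,"turn":0},{"dx":0,"dy":-0.2,"dz":0,"turn":0},{"dx":0,"dy":0,"dz":0,"turn":0}]'
python3 w.py
```

```text
time_s: 4.87
eef_pos: [0.5475, -0.2148, 0.0596]
ee_rot: [1.0, -0.025, -0.001, -0.0]
wrist_force: [1.3, 0.6, -0.4]
opening: 0.0
t 4.87 tcp [ 0.5475 -0.2148  0.0596] q [ 1.    -0.025 -0.001 -0.   ] F [ 1.3  0.6 -0.4] op 0.0
toolx-jigx deg -0.11 jig TCP mm [  -6.1 -254.1] z 59.6
F jig [ 1.3  0.7 -0.4]
time_s: 5.37
eef_pos: [0.5516, -0.1665, 0.0608]
ee_rot: [1.0, -0.023, 0.0, -0.0]
wrist_force: [-0.7, 0.2, -0.4]
opening: 0.005
t 5.37 tcp [ 0.5516 -0.1665  0.0608] q [ 1.    -0.023  0.    -0.   ] F [-0.7  0.2 -0.4] op 0.0
toolx-jigx deg 0.1 jig TCP mm [  -4.4 -205.7] z 60.8
F jig [-0.7  0.1 -0.4]
```

```bash
python3 -m pendant '[{"dx":0.08,"dy":-0.12,"dz":0,"turn":0},{"dx":0,"dy":-0.12,"dz":0,"turn":0},{"dx":0,"dy":-0.12,"dz":0,"turn":0},{"dx":0,"dy":-0.12,"dz":0,"turn":0},{"dx":0,"dy":-0.12,"dz":0,"turn":0},{"dx":0,"dy":-0.12,"dz":0,"turn":0}]'
python3 w.py
python3 - <<'E'
from h import *
J=np.load("J.npy")
for n in("scene","side","wrist"):
  f=vision.grab_frame(n); cv2.imwrite(f"pics/b_{n}.png",f["img"])
  for k in ("post_butt","post_tenon","stop_face"):
    for q in nets.spot_point(f,k)[:1]: print(n,k,round(q["p"],2),np.round(W2J(J,at_z(f,q["at"],Z[k]))*1000))
E
```

```text
time_s: 5.87
eef_pos: [0.5558, -0.1395, 0.0601]
ee_rot: [1.0, -0.025, -0.0, -0.0]
wrist_force: [-0.5, 0.6, -0.2]
opening: 0.002
t 5.87 tcp [ 0.5558 -0.1395  0.0601] q [ 1.    -0.025 -0.    -0.   ] F [-0.5  0.6 -0.2] op 0.0
toolx-jigx deg -0.04 jig TCP mm [  -1.5 -178.5] z 60.1
F jig [-0.5  0.5 -0.2]
scene post_butt 0.6 [   2. -198.]
scene post_tenon 0.67 [-5. 62.]
scene stop_face 0.7 [ -6. 109.]
side post_butt 0.65 [  -1. -212.]
side post_tenon 0.93 [ 7. 51.]
side stop_face 0.77 [  4. 104.]
wrist post_butt 0.62 [  -4. -202.]
wrist stop_face 0.51 [  99. -205.]
```

```bash
python3 - <<'E'
import cv2,numpy as np
a=cv2.imread("pics/b_scene.png")[110:290,130:370]; b=cv2.imread("pics/b_side.png")[110:310,170:390]
cv2.imwrite("pics/v4.png",np.hstack([cv2.resize(a,(400,300),interpolation=2),cv2.resize(b,(400,300),interpolation=2)]))
E
```

```text
(no output)
```

View pics/v4.png

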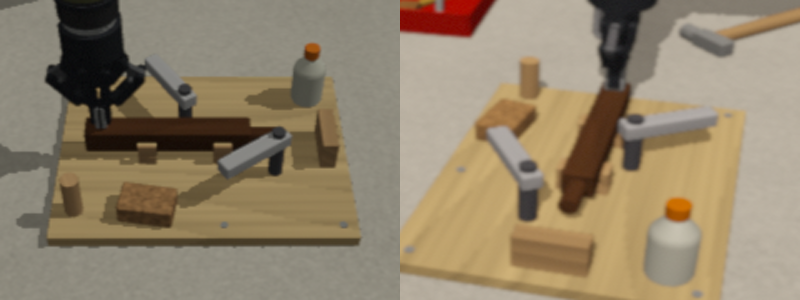

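```bash
python3 - <<'E'
from h import *
J=np.load("J.npy")
out=[]
for n in("scene","side"):
    f=vision.grab_frame(n);h,w=f["img"].shape[:2]
    rr,cc=np.mgrid[0:h,0:w];k=K(f);E=np.array(f["extrinsics"]);d=f["z_map"]
    pc=np.stack([(cc+.5-f["cx"])/k*d,-(rr+.5-f["cy"])/k*d,-d],-1)@E[:3,:3].T+E[:3,3]
    x,y=W2J(J,(pc[...,0],pc[...,1]))*1000;z=pc[...,2]*1000
    m=(d>0)&(abs(x)<60)&(y<-150)&(y>-260)&(z>25)&(z<130)
    for lo in range(25,125,10):
        q=m&(z>=lo)&(z<lo+10)
        if q.sum()>3: print(n,lo,q.sum(),"x",np.percentile(x[q],[2,98]).round(),"y",np.percentile(y[q],[2,98]).round())
    s=status.state()["eef_pos"]; u,v=proj(f,s); ut,vt=proj(f,np.array(s)-[0,0,.019]); print(n,"tcp px",u,v,ut,vt)
    im=f["img"].copy(); c0,r0=int(ut)-40,int(vt)-30
    c=cv2.resize(im[r0:r0+60,c0:c0+80],(400,300),interpolation=2); cv2.drawMarker(c,(int((ut-c0)*5),int((vt-r0)*5)),(0,255,0),0,12); out.append(cv2.convertScaleAbs(c,alpha=1.8,beta=20))
cv2.imwrite("pics/v5.png",np.hstack(out))
E
```

```text
scene 25 37 x [14. 18.] y [-199. -152.]
scene 35 71 x [14. 19.] y [-198. -152.]
scene 45 70 x [15. 20.] y [-199. -151.]
scene 55 218 x [-15.  19.] y [-199. -151.]
scene 65 24 x [-3. 12.] y [-189. -154.]
scene 75 44 x [ 4. 12.] y [-191. -165.]
scene 85 49 x [-0. 12.] y [-190. -164.]
scene 95 39 x [-8. 12.] y [-191. -165.]
scene 105 85 x [-9. 14.] y [-209. -153.]
scene 115 155 x [-11.  13.] y [-214. -151.]
scene tcp px 191.03914717685186 185.61512245951639 191.76423727731822 191.5735066551355
side 35 11 x [-17. -17.] y [-197. -150.]
side 45 13 x [-18. -17.] y [-198. -157.]
side 55 152 x [-17.  16.] y [-197. -151.]
side 65 33 x [-12.   9.] y [-183. -163.]
side 75 50 x [-12.  10.] y [-178. -164.]
side 85 53 x [-12.  10.] y [-178. -164.]
side 95 28 x [-12.   7.] y [-178. -162.]
side 105 13 x [-14.   8.] y [-191. -150.]
side 115 12 x [-14. -11.] y [-181. -153.]
side tcp px 287.83072157932577 171.25124196179615 287.28593945891237 179.10293681307172
```

View pics/v5.png

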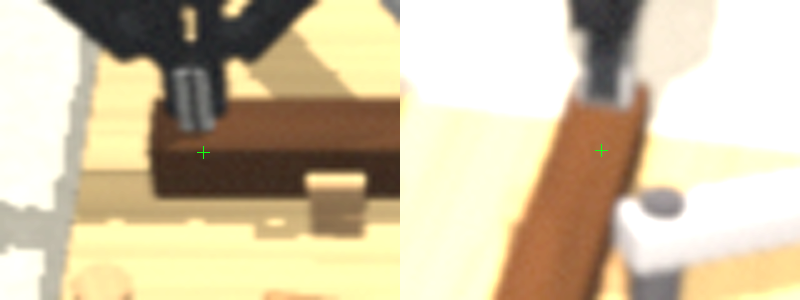

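In both views the fingertip ends on top of the post instead of behind its butt. I'll lift and compare the fingertip's real height with the reported TCP.

```bash
python3 -m pendant '[{"dx":0,"dy":0,"dz":-0.5,"turn":0},{"dx":0,"dy":0,"dz":-0.75,"turn":0},{"dx":0,"dy":0,"dz":0,"turn":0}]'
python3 w.py
python3 - <<'E'
from h import *
J=np.load("J.npy")
out=[]
for n in("scene","side"):
    f=vision.grab_frame(n);h,w=f["img"].shape[:2]
    rr,cc=np.mgrid[0:h,0:w];k=K(f);E=np.array(f["extrinsics"]);d=f["z_map"]
    pc=np.stack([(cc+.5-f["cx"])/k*d,-(rr+.5-f["cy"])/k*d,-d],-1)@E[:3,:3].T+E[:3,3]
    x,y=W2J(J,(pc[...,0],pc[...,1]))*1000;z=pc[...,2]*1000
    m=(d>0)&(abs(x)<60)&(y<-150)&(y>-260)&(z>70)&(z<180)
    print(n,"z pct",np.percentile(z[m],[0,1,2,5]).round())
    for lo in range(70,180,10):
        q=m&(z>=lo)&(z<lo+10)
        if q.sum()>3: print(n,lo,q.sum(),"x",np.percentile(x[q],[2,98]).round(),"y",np.percentile(y[q],[2,98]).round())
    s=status.state()["eef_pos"]; u,v=proj(f,s); ut,vt=proj(f,np.array(s)-[0,0,.019])
    im=f["img"].copy(); c0,r0=int(ut)-40,int(vt)-30
    c=cv2.resize(im[r0:r0+60,c0:c0+80],(400,300),interpolation=2); cv2.drawMarker(c,(int((ut-c0)*5),int((vt-r0)*5)),(0,255,0),0,12); cv2.drawMarker(c,(int((u-c0)*5),int((v-r0)*5)),(0,0,255),0,12); out.append(cv2.convertScaleAbs(c,alpha=1.8,beta=20))
    for k in ("post_butt","post_tenon"):
      for q in nets.spot_point(f,k)[:1]: print(n,k,round(q["p"],2),np.round(W2J(J,at_z(f,q["at"],Z[k]))*1000))
cv2.imwrite("pics/v6.png",np.hstack(out))
E
```

```text
time_s: 6.82
eef_pos: [0.5589, -0.1407, 0.115]
ee_rot: [1.0, -0.025, 0.003, 0.001]
wrist_force: [1.9, -0.7, 1.1]
opening: 0.002
t 6.82 tcp [ 0.5589 -0.1407  0.115 ] q [ 1.    -0.025  0.003  0.001] F [ 1.9 -0.7  1.1] op 0.0
toolx-jigx deg -0.03 jig TCP mm [   1.6 -179.5] z 115.0
F jig [ 2.  -0.6  1.1]
scene z pct [119. 123. 124. 129.]
scene 120 29 x [ 2. 15.] y [-191. -167.]
scene 130 50 x [ 0. 15.] y [-191. -165.]
scene 140 47 x [-0. 15.] y [-191. -165.]
scene 150 47 x [-6. 15.] y [-192. -165.]
scene 160 97 x [-3. 17.] y [-209. -153.]
scene 170 177 x [-8. 17.] y [-213. -151.]
scene post_butt 0.74 [  -4. -204.]
scene post_tenon 0.96 [-0. 61.]
side z pct [115. 115. 116. 118.]
side 110 17 x [-10.   7.] y [-177. -172.]
side 120 49 x [-12.  10.] y [-175. -164.]
side 130 54 x [-12.   8.] y [-182. -165.]
side 140 51 x [-12.   9.] y [-178. -163.]
side 150 15 x [-14.   6.] y [-182. -164.]
side 160 23 x [-14.   4.] y [-202. -151.]
side 170 6 x [-15. -12.] y [-173. -162.]
side post_butt 0.94 [   1. -213.]
side post_tenon 0.6 [ 4. 54.]
```

View pics/v6.png

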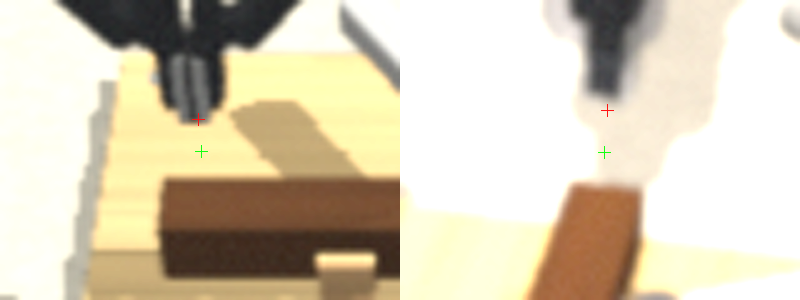

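The fingertip's real height is about the reported TCP z plus 3 mm (119 at 115 reported), not 19 mm below it, so it only skimmed over the post. The post hasn't moved: its butt is still at about -201. I'll go back behind the butt and lower to z≈38 reported.

```bash
python3 -m pendant '[{"dx":0,"dy":0.9,"dz":0,"turn":0},{"dx":0,"dy":0.75,"dz":0,"turn":0},{"dx":0,"dy":0,"dz":0.7,"turn":0},{"dx":0,"dy":0,"dz":0.7,"turn":0},{"dx":0,"dy":0,"dz":0.5,"turn":0},{"dx":0,"dy":0,"dz":0,"turn":0},{"dx":0,"dy":0,"dz":0,"turn":0}]'
python3 w.py
python3 - <<'E'
from h import *
J=np.load("J.npy")
out=[]
for n in("scene","side"):
    f=vision.grab_frame(n);h,w=f["img"].shape[:2]
    rr,cc=np.mgrid[0:h,0:w];k=K(f);E=np.array(f["extrinsics"]);d=f["z_map"]
    pc=np.stack([(cc+.5-f["cx"])/k*d,-(rr+.5-f["cy"])/k*d,-d],-1)@E[:3,:3].T+E[:3,3]
    x,y=W2J(J,(pc[...,0],pc[...,1]))*1000;z=pc[...,2]*1000
    m=(d>0)&(abs(x)<25)&(y<-225)&(y>-280)&(z>25)&(z<90)
    print(n,"z pct",np.percentile(z[m],[0,1,2,5]).round(),"x",np.percentile(x[m],[2,98]).round(),"y",np.percentile(y[m],[2,98]).round())
E
```

```text
time_s: 7.7
eef_pos: [0.5508, -0.2052, 0.0326]
ee_rot: [1.0, -0.025, -0.002, -0.001]
wrist_force: [0.5, -0.1, 0.8]
opening: -0.002
t 7.7 tcp [ 0.5508 -0.2052  0.0326] q [ 1.    -0.025 -0.002 -0.001] F [ 0.5 -0.1  0.8] op -0.0
toolx-jigx deg -0.03 jig TCP mm [  -3.3 -244.3] z 32.6
F jig [ 0.5 -0.   0.8]
scene z pct [41. 41. 42. 45.] x [-10.  12.] y [-273. -227.]
side z pct [40. 41. 41. 42.] x [-13.   9.] y [-253. -229.]
```

```bash
python3 -m pendant '[{"dx":0.05,"dy":-0.25,"dz":0,"turn":0},{"dx":0,"dy":-0.25,"dz":0,"turn":0},{"dx":0,"dy":-0.2,"dz":0,"turn":0},{"dx":0,"dy":-0.15,"dz":0,"turn":0},{"dx":0,"dy":-0.15,"dz":0,"turn":0},{"dx":0,"dy":-0.15,"dz":0,"turn":0},{"dx":0,"dy":-0.15,"dz":0,"turn":0},{"dx":0,"dy":0,"dz":0,"turn":0}]'
python3 w.py
python3 - <<'E'
from h import *
J=np.load("J.npy")
for n in("scene","side"):
    f=vision.grab_frame(n)
    for k in ("post_butt","post_tenon","stop_face"):
      for q in nets.spot_point(f,k)[:1]: print(n,k,round(q["p"],2),np.round(W2J(J,at_z(f,q["at"],Z[k]))*1000))
E
```

```text
time_s: 8.47
eef_pos: [0.5573, -0.1525, 0.0343]
ee_rot: [1.0, -0.024, 0.0, -0.001]
wrist_force: [-0.4, -0.4, 0.1]
opening: 0.002
t 8.47 tcp [ 0.5573 -0.1525  0.0343] q [ 1.    -0.024  0.    -0.001] F [-0.4 -0.4  0.1] op 0.0
toolx-jigx deg 0.04 jig TCP mm [   0.6 -191.5] z 34.3
F jig [-0.3 -0.4  0.1]
scene post_butt 0.91 [  -5. -177.]
scene post_tenon 0.7 [-4. 93.]
scene stop_face 0.66 [ -0. 113.]
side post_butt 0.78 [   1. -189.]
side post_tenon 0.72 [ 2. 79.]
side stop_face 0.75 [ -1. 105.]
```

```bash
python3 -m pendant '[{"dx":0,"dy":-0.12,"dz":0,"turn":0},{"dx":0,"dy":-0.12,"dz":0,"turn":0},{"dx":0,"dy":-0.12,"dz":0,"turn":0},{"dx":0,"dy":-0.06,"dz":0,"turn":0},{"dx":0,"dy":0,"dz":0,"turn":0}]'; python3 w.py
python3 -m pendant '[{"dx":0,"dy":-0.05,"dz":0,"turn":0},{"dx":0,"dy":0,"dz":0,"turn":0}]'; python3 -m pendant '[{"dx":0,"dy":-0.05,"dz":0,"turn":0},{"dx":0,"dy":0,"dz":0,"turn":0}]'; python3 w.py
```

```text
time_s: 9.28
eef_pos: [0.558, -0.1363, 0.0342]
ee_rot: [1.0, -0.024, -0.0, -0.0]
wrist_force: [-0.5, -0.4, -0.4]
opening: 0.001
t 9.28 tcp [ 0.558  -0.1363  0.0342] q [ 1.    -0.024 -0.    -0.   ] F [-0.5 -0.4 -0.4] op 0.0
toolx-jigx deg 0.03 jig TCP mm [   0.5 -175.2] z 34.2
F jig [-0.5 -0.4 -0.4]
time_s: 9.45
eef_pos: [0.5581, -0.1348, 0.0342]
ee_rot: [1.0, -0.024, 0.0, -0.0]
wrist_force: [0.6, -0.3, -0.0]
opening: 0.002
time_s: 9.62
eef_pos: [0.5582, -0.133, 0.0342]
ee_rot: [1.0, -0.024, 0.0, -0.0]
wrist_force: [-0.1, -0.4, -0.2]
opening: 0.007
t 9.62 tcp [ 0.5582 -0.133   0.0342] q [ 1.    -0.024  0.    -0.   ] F [-0.1 -0.4 -0.2] op 0.01
toolx-jigx deg -0.03 jig TCP mm [   0.6 -171.9] z 34.2
F jig [-0.1 -0.4 -0.2]
```

```bash
for i in 1 2; do python3 -m pendant '[{"dx":0,"dy":-0.05,"dz":0,"turn":0},{"dx":0,"dy":-0.05,"dz":0,"turn":0}]' | grep -E "eef_pos|force"; done; python3 -m pendant '[{"dx":0,"dy":-0.04,"dz":0,"turn":0},{"dx":0,"dy":-0.02,"dz":0,"turn":0}]'; python3 w.py
```

```text
eef_pos: [0.5584, -0.1293, 0.0342]
wrist_force: [-0.0, -1.4, -0.4]
eef_pos: [0.5586, -0.1251, 0.0342]
wrist_force: [-0.1, -2.2, 0.6]
time_s: 10.12
eef_pos: [0.5587, -0.1238, 0.0343]
ee_rot: [1.0, -0.025, -0.0, 0.001]
wrist_force: [-0.3, -7.1, 0.3]
opening: 0.0
t 10.12 tcp [ 0.5587 -0.1238  0.0343] q [ 1.    -0.025 -0.     0.001] F [-0.3 -7.1  0.3] op 0.0
toolx-jigx deg -0.04 jig TCP mm [   0.6 -162.7] z 34.3
F jig [ 0.1 -7.1  0.3]
```

```bash
python3 -m pendant '[{"dx":0,"dy":-0.03,"dz":0,"turn":0},{"dx":0,"dy":-0.02,"dz":0,"turn":0}]'; 
python3 - <<'E'
from h import *
J=np.load("J.npy")
for n in("scene","side"):
    f=vision.grab_frame(n)
    for k in ("post_butt","post_tenon","stop_face"):
      for q in nets.spot_point(f,k)[:1]: print(n,k,round(q["p"],2),np.round(W2J(J,at_z(f,q["at"],Z[k]))*1000))
E
python3 w.py
```

```text
time_s: 10.28
eef_pos: [0.5588, -0.1237, 0.0344]
ee_rot: [1.0, -0.025, -0.0, 0.003]
wrist_force: [-0.3, -13.4, 0.2]
opening: 0.0
scene post_butt 0.9 [  -7. -151.]
scene post_tenon 0.86 [ -2. 118.]
scene stop_face 0.96 [ -3. 114.]
side post_butt 0.98 [  -1. -147.]
side post_tenon 0.85 [ -1. 107.]
side stop_face 0.56 [ -0. 107.]
t 10.68 tcp [ 0.5588 -0.1238  0.0344] q [ 1.    -0.025 -0.     0.003] F [ -0.4 -10.8  -0.6] op 0.0
toolx-jigx deg -0.12 jig TCP mm [   0.7 -162.7] z 34.4
F jig [  0.2 -10.8  -0.6]
```

Tenon is home: the force rose to 13 N with no further motion, at the TCP position predicted for contact, and the nets put the butt at about -150. I'll back off, rise, and go behind the near bar.

```bash
python3 -m pendant '[{"dx":0,"dy":0.4,"dz":0,"turn":0},{"dx":0,"dy":0.45,"dz":0,"turn":0},{"dx":0,"dy":0,"dz":-0.75,"turn":0},{"dx":0,"dy":0,"dz":-0.75,"turn":0},{"dx":0,"dy":0,"dz":-0.7,"turn":0},{"dx":-0.5,"dy":-0.5,"dz":0,"turn":0},{"dx":-0.6,"dy":-0.6,"dz":0,"turn":0}]'
python3 -m pendant '[{"dx":-0.6,"dy":-0.6,"dz":0,"turn":0},{"dx":-0.6,"dy":-0.6,"dz":0,"turn":0},{"dx":-0.6,"dy":-0.6,"dz":0,"turn":0},{"dx":0,"dy":0,"dz":0,"turn":0},{"dx":0,"dy":0,"dz":0,"turn":0}]'
python3 w.py
python3 - <<'E'
from h import *
J=np.load("J.npy")
for n in("scene","side"):
    f=vision.grab_frame(n)
    for k in ("post_butt","post_tenon","near_tip","far_tip"):
      for q in nets.spot_point(f,k)[:1]:
        p=W2J(J,at_z(f,q["at"],Z[k])); e=""
        if k=="near_tip": d=p-[-.04,-.07]; e=np.arctan2(-d[1],-d[0])
        if k=="far_tip": d=p-[.04,.05]; e=np.arctan2(d[1],d[0])
        print(n,k,round(q["p"],2),np.round(p*1000),e)
E
```

```text
time_s: 11.27
eef_pos: [0.5182, -0.1092, 0.1245]
ee_rot: [1.0, -0.026, 0.003, 0.0]
wrist_force: [-0.8, 0.4, -0.3]
opening: 0.003
time_s: 11.68
eef_pos: [0.4458, -0.0318, 0.1223]
ee_rot: [1.0, -0.023, -0.0, -0.0]
wrist_force: [0.5, -0.5, 0.9]
opening: -0.001
t 11.68 tcp [ 0.4458 -0.0318  0.1223] q [ 1.    -0.023 -0.    -0.   ] F [ 0.5 -0.5  0.9] op -0.0
toolx-jigx deg 0.12 jig TCP mm [-116.6  -76.2] z 122.3
F jig [ 0.5 -0.4  0.9]
scene post_butt 0.96 [  -2. -146.] 
scene post_tenon 0.97 [ -2. 116.] 
scene near_tip 0.93 [-112. -110.] 0.5032456612508776
scene far_tip 0.56 [ 89. -24.] -0.9819231207354514
side post_butt 0.89 [  -3. -165.] 
side post_tenon 0.83 [ -2. 111.] 
side near_tip 0.91 [-114. -126.] 0.6457337090247982
side far_tip 0.93 [ 90. -28.] -1.0065336112026222
```

```bash
python3 -m pendant '[{"dx":0,"dy":-0.2,"dz":0,"turn":0},{"dx":0,"dy":0,"dz":0.7,"turn":0},{"dx":0,"dy":0,"dz":0.68,"turn":0},{"dx":0,"dy":0,"dz":0,"turn":0},{"dx":0,"dy":0,"dz":0,"turn":0}]'
python3 w.py
cat > arc.py <<'E'
import numpy as np,sys
def pos(pv,a,side,r=70):
    d=np.array([np.cos(a),np.sin(a)]);n=np.array([-d[1],d[0]]);s=11+11.5*abs(n[0])+13*abs(n[1])
    return np.array(pv)+r*d+side*s*n
def go(pv,angs,side,cur):
    for a in angs:
        p=pos(pv,np.radians(a),side); D=(p-cur)/40; print(a,p.round(),"dx %.2f dy %.2f"%(D[0],-D[1])); cur=p
E
python3 -c "
from arc import *
go((-40,-70),[213,225,237,249,261,273,285,297,309,321,333,345,350,355,360],-1,np.array([-116,-68]))
print();go((40,50),[-45,-57,-70,-82,-94,-106,-118,-130,-142,-154,-164,-170,-175,-180],1,np.array([105,20]))"
```

```text
time_s: 12.6
eef_pos: [0.4457, -0.0248, 0.0662]
ee_rot: [1.0, -0.024, -0.002, -0.0]
wrist_force: [-0.0, -0.0, 0.1]
opening: -0.001
t 12.6 tcp [ 0.4457 -0.0248  0.0662] q [ 1.    -0.024 -0.002 -0.   ] F [-0.  -0.   0.1] op -0.0
toolx-jigx deg -0.02 jig TCP mm [-117.   -69.3] z 66.2
F jig [-0.  -0.   0.1]
213 [-114.  -85.] dx 0.05 dy 0.41
225 [-110.  -99.] dx 0.11 dy 0.37
237 [-101. -114.] dx 0.20 dy 0.35
249 [ -90. -126.] dx 0.29 dy 0.31
261 [ -75. -135.] dx 0.37 dy 0.24
273 [ -59. -141.] dx 0.39 dy 0.14
285 [ -46. -144.] dx 0.32 dy 0.08
297 [ -32. -145.] dx 0.35 dy 0.01
309 [ -18. -142.] dx 0.37 dy -0.06
321 [  -3. -136.] dx 0.36 dy -0.15
333 [  10. -127.] dx 0.33 dy -0.24
345 [  21. -114.] dx 0.27 dy -0.32
350 [  24. -108.] dx 0.09 dy -0.15
355 [  28. -101.] dx 0.08 dy -0.17
360 [ 30. -94.] dx 0.06 dy -0.17

-45 [110.  21.] dx 0.11 dy -0.01
-57 [101.   6.] dx -0.20 dy 0.35
-70 [89. -7.] dx -0.32 dy 0.33
-82 [ 74. -16.] dx -0.37 dy 0.23
-94 [ 58. -21.] dx -0.38 dy 0.14
-106 [ 45. -24.] dx -0.33 dy 0.07
-118 [ 31. -25.] dx -0.35 dy 0.01
-130 [ 17. -22.] dx -0.37 dy -0.07
-142 [  2. -15.] dx -0.36 dy -0.16
-154 [-11.  -6.] dx -0.33 dy -0.25
-164 [-20.   5.] dx -0.23 dy -0.27
-170 [-24.  12.] dx -0.11 dy -0.18
-175 [-28.  19.] dx -0.08 dy -0.17
-180 [-30.  26.] dx -0.06 dy -0.17
```

```bash
python3 -m pendant '[{"dx":0.05,"dy":0.2,"dz":0,"turn":0},{"dx":0.03,"dy":0.2,"dz":0,"turn":0},{"dx":0.11,"dy":0.37,"dz":0,"turn":0},{"dx":0.2,"dy":0.35,"dz":0,"turn":0},{"dx":0.29,"dy":0.31,"dz":0,"turn":0},{"dx":0.37,"dy":0.24,"dz":0,"turn":0},{"dx":0,"dy":0,"dz":0,"turn":0}]'
python3 w.py
cat > look.py <<'E'
from h import *
J=np.load("J.npy")
for n in("scene","side"):
    f=vision.grab_frame(n)
    for k in ("post_butt","post_tenon","near_tip","far_tip"):
      for q in nets.spot_point(f,k)[:1]:
        p=W2J(J,at_z(f,q["at"],Z[k])); e=0
        if k=="near_tip": d=p-[-.04,-.07]; e=np.arctan2(d[1],d[0])
        if k=="far_tip": d=p-[.04,.05]; e=np.arctan2(d[1],d[0])
        print(n,k,round(q["p"],2),np.round(p*1000),"alpha",round(np.degrees(e),1))
E
python3 look.py
```

```text
time_s: 13.18
eef_pos: [0.4897, -0.0967, 0.0688]
ee_rot: [1.0, -0.026, 0.002, 0.001]
wrist_force: [0.8, 0.4, 0.2]
opening: 0.003
t 13.18 tcp [ 0.4897 -0.0967  0.0688] q [ 1.    -0.026  0.002  0.001] F [0.8 0.4 0.2] op 0.0
toolx-jigx deg -0.16 jig TCP mm [ -69.6 -139. ] z 68.8
F jig [0.7 0.5 0.2]
scene post_butt 0.93 [  -7. -152.] alpha 0.0
scene post_tenon 0.74 [ -4. 114.] alpha 0.0
scene near_tip 0.82 [ -51. -154.] alpha -97.6
scene far_tip 0.88 [ 82. -25.] alpha -60.7
side post_butt 0.77 [   3. -155.] alpha 0.0
side post_tenon 0.75 [  3. 103.] alpha 0.0
side near_tip 0.93 [ -45. -168.] alpha -93.1
side far_tip 0.85 [ 89. -27.] alpha -57.3
```

```bash
python3 -m pendant '[{"dx":0.3,"dy":0.09,"dz":0,"turn":0},{"dx":0.32,"dy":0.05,"dz":0,"turn":0},{"dx":0.35,"dy":0.01,"dz":0,"turn":0},{"dx":0.37,"dy":-0.06,"dz":0,"turn":0},{"dx":0.36,"dy":-0.15,"dz":0,"turn":0},{"dx":0.33,"dy":-0.24,"dz":0,"turn":0},{"dx":0.2,"dy":-0.25,"dz":0,"turn":0},{"dx":0,"dy":0,"dz":0,"turn":0}]'
python3 w.py; python3 look.py
```

```text
time_s: 14.35
eef_pos: [0.5775, -0.0748, 0.0669]
ee_rot: [1.0, -0.024, 0.0, -0.0]
wrist_force: [-0.0, -0.6, 0.1]
opening: -0.0
t 14.35 tcp [ 0.5775 -0.0748  0.0669] q [ 1.    -0.024  0.    -0.   ] F [-0.  -0.6  0.1] op -0.0
toolx-jigx deg 0.08 jig TCP mm [  17.1 -112.8] z 66.9
F jig [-0.  -0.6  0.1]
scene post_butt 0.62 [  -2. -148.] alpha 0.0
scene post_tenon 0.61 [ -1. 103.] alpha 0.0
scene near_tip 0.4 [-44. -66.] alpha 138.7
scene far_tip 0.6 [ 82. -21.] alpha -59.2
side post_butt 0.95 [  -1. -154.] alpha 0.0
side post_tenon 0.68 [ -2. 108.] alpha 0.0
side near_tip 0.73 [  46. -102.] alpha -20.2
side far_tip 0.85 [ 97. -36.] alpha -56.6
```

```bash
python3 -m pendant '[{"dx":0.12,"dy":-0.14,"dz":0,"turn":0},{"dx":0.1,"dy":-0.14,"dz":0,"turn":0},{"dx":0.1,"dy":-0.12,"dz":0,"turn":0},{"dx":0,"dy":0,"dz":0,"turn":0}]'
python3 w.py; python3 - <<'E'
from h import *
J=np.load("J.npy")
def cloud(n):
    f=vision.grab_frame(n);h,w=f["img"].shape[:2]
    rr,cc=np.mgrid[0:h,0:w];k=K(f);E=np.array(f["extrinsics"]);d=f["z_map"]
    pc=np.stack([(cc+.5-f["cx"])/k*d,-(rr+.5-f["cy"])/k*d,-d],-1)@E[:3,:3].T+E[:3,3]
    x,y=W2J(J,(pc[...,0],pc[...,1]))*1000;return f,d,x,y,pc[...,2]*1000
for n in("scene","side"):
    f,d,x,y,z=cloud(n); im=f["img"].astype(int); sat=im.max(-1)-im.min(-1)
    m=(d>0)&(x>-25)&(x<55)&(y>-110)&(y<-40)&(abs(z-87)<5)&(im.max(-1)>90)
    if m.sum()>20:
        c=cv2.minAreaRect(np.stack([x[m],y[m]],-1).astype(np.float32)); v=cv2.fitLine(np.stack([x[m],y[m]],-1).astype(np.float32),cv2.DIST_L2,0,.01,.01).ravel(); print(n,m.sum(),c,np.degrees(np.arctan2(v[1],v[0])),v)
    cv2.imwrite(f"pics/c_{n}.png",f["img"])
E
python3 look.py
```

```text
time_s: 15.18
eef_pos: [0.591, -0.0599, 0.067]
ee_rot: [1.0, -0.024, 0.0, -0.0]
wrist_force: [-0.3, 0.2, -0.2]
opening: -0.0
t 15.18 tcp [ 0.591  -0.0599  0.067 ] q [ 1.    -0.024  0.    -0.   ] F [-0.3  0.2 -0.2] op -0.0
toolx-jigx deg 0.04 jig TCP mm [ 29.8 -97.3] z 67.0
F jig [-0.3  0.2 -0.2]
scene 145 ((13.620697021484375, -70.45292663574219), (21.770187377929688, 75.02618408203125), 86.73193359375) -3.9596486 [ 9.9761295e-01 -6.9053918e-02  3.0133152e+01 -7.1003075e+01]
side 342 ((11.85451889038086, -76.82077026367188), (37.628501892089844, 74.57836151123047), 87.18385314941406) -6.798138 [  0.99296933  -0.1183717   12.679584   -69.63572   ]
scene post_butt 0.58 [   0. -153.] alpha 0.0
scene post_tenon 0.59 [ -5. 115.] alpha 0.0
scene near_tip 0.55 [ 46. -79.] alpha -6.1
scene far_tip 0.78 [ 87. -26.] alpha -58.1
side post_butt 0.32 [ -0. 104.] alpha 0.0
side post_tenon 0.85 [ -1. 114.] alpha 0.0
side near_tip 0.56 [ 49. -77.] alpha -4.6
side far_tip 0.94 [ 94. -35.] alpha -57.5
```

```bash
python3 -m pendant '[{"dx":0,"dy":-0.05,"dz":0,"turn":0},{"dx":0,"dy":-0.05,"dz":0,"turn":0},{"dx":0,"dy":0,"dz":0,"turn":0}]'
python3 w.py; python3 -m pendant '[{"dx":0,"dy":0.4,"dz":0,"turn":0},{"dx":0,"dy":0.2,"dz":-0.6,"turn":0},{"dx":0,"dy":0,"dz":-0.8,"turn":0},{"dx":0.6,"dy":0,"dz":0,"turn":0},{"dx":0.7,"dy":-0.5,"dz":0,"turn":0},{"dx":0.7,"dy":-0.7,"dz":0,"turn":0},{"dx":0,"dy":-0.7,"dz":0,"turn":0},{"dx":0,"dy":0,"dz":0,"turn":0}]'
cat > bar.py <<'E'
from h import *
import sys
J=np.load("J.npy")
def cloud(n):
    f=vision.grab_frame(n);h,w=f["img"].shape[:2]
    rr,cc=np.mgrid[0:h,0:w];k=K(f);E=np.array(f["extrinsics"]);d=f["z_map"]
    pc=np.stack([(cc+.5-f["cx"])/k*d,-(rr+.5-f["cy"])/k*d,-d],-1)@E[:3,:3].T+E[:3,3]
    x,y=W2J(J,(pc[...,0],pc[...,1]))*1000;return f,d,x,y,pc[...,2]*1000
for n in("scene","side"):
    f,d,x,y,z=cloud(n); b=f["img"].max(-1)
    for nm,x0,x1,y0,y1 in (("near",-25,55,-100,-40),("far",-55,25,20,80)):
        m=(d>0)&(x>x0)&(x<x1)&(y>y0)&(y<y1)&(z>84)&(z<92)&(b>90)
        if m.sum()>20:
            p=np.stack([x[m],y[m]],-1).astype(np.float32); c=cv2.minAreaRect(p)
            bins=[np.median(y[m&(x>=q)&(x<q+10)]).round(1) for q in range(x0,x1,10)]
            print(n,nm,m.sum(),np.round([*c[0],*c[1],c[2]],1),"mid y by x",bins)
    cv2.imwrite(f"pics/d_{n}.png",f["img"])
E
python3 w.py; python3 bar.py; python3 look.py
```

```text
time_s: 16.03
eef_pos: [0.5902, -0.0569, 0.0671]
ee_rot: [1.0, -0.024, 0.0, 0.0]
wrist_force: [0.4, -0.4, 0.7]
opening: -0.002
t 16.03 tcp [ 0.5902 -0.0569  0.0671] q [ 1.    -0.024  0.     0.   ] F [ 0.4 -0.4  0.7] op -0.0
toolx-jigx deg -0.02 jig TCP mm [ 28.9 -94.3] z 67.1
F jig [ 0.4 -0.4  0.7]
time_s: 16.7
eef_pos: [0.673, -0.0148, 0.1223]
ee_rot: [1.0, -0.013, -0.0, -0.005]
wrist_force: [-0.3, 0.3, -0.6]
opening: 0.002
t 16.7 tcp [ 0.673  -0.0148  0.1223] q [ 1.    -0.013 -0.    -0.005] F [-0.3  0.3 -0.6] op 0.0
toolx-jigx deg 1.28 jig TCP mm [109.5 -48.3] z 122.3
F jig [-0.3  0.3 -0.6]
scene near 33 [ 26.7 -70.4  48.9  14.7   0.2] mid y by x [np.float64(nan), np.float64(nan), np.float64(-69.6), np.float64(-69.5), np.float64(nan), np.float64(nan), np.float64(-70.4), np.float64(-69.3)]
side near 290 [ 12.2 -67.9  24.8  74.1  89.5] mid y by x [np.float64(-66.8), np.float64(-65.0), np.float64(-65.9), np.float64(-67.7), np.float64(-66.8), np.float64(-65.0), np.float64(-66.5), np.float64(-67.4)]
scene post_butt 0.79 [  -7. -155.] alpha 0.0
scene post_tenon 0.84 [  2. 113.] alpha 0.0
scene near_tip 0.56 [ 47. -65.] alpha 3.2
scene far_tip 0.7 [ 83. -27.] alpha -60.7
side post_butt 0.97 [  -2. -147.] alpha 0.0
side post_tenon 0.83 [ -5. 106.] alpha 0.0
side near_tip 0.78 [ 52. -75.] alpha -3.0
side far_tip 0.7 [ 97. -33.] alpha -55.2
  return _methods._mean(a, axis=axis, dtype=dtype,
  ret = ret.dtype.type(ret / rcount)
```

```bash
python3 -m pendant '[{"dx":0,"dy":-0.6,"dz":0,"turn":0},{"dx":0,"dy":-0.6,"dz":0,"turn":0},{"dx":0,"dy":-0.5,"dz":0,"turn":0},{"dx":0,"dy":0,"dz":0,"turn":0},{"dx":0,"dy":0,"dz":0,"turn":0},{"dx":0,"dy":0,"dz":0,"turn":0}]'
python3 w.py
```

```text
time_s: 17.8
eef_pos: [0.6731, 0.0235, 0.1241]
ee_rot: [1.0, 0.01, -0.0, -0.016]
wrist_force: [0.3, 0.4, -0.4]
opening: 0.001
t 17.8 tcp [0.6731 0.0235 0.1241] q [ 1.     0.01  -0.    -0.016] F [ 0.3  0.4 -0.4] op 0.0
toolx-jigx deg 3.93 jig TCP mm [107.7 -10.1] z 124.1
F jig [ 0.3  0.4 -0.4]
```

```bash
python3 -c "
from h import *
s=status.state();print(np.round(s['qpos'],3),np.round(s['qvel'],3),np.round(s['joint_efforts'],1))"
```

```text
[ 1.900e-02  5.030e-01 -3.000e-03  1.065e+00  3.100e-02  3.141e+00] [-0.013 -0.001  0.     0.     0.     0.001] [  0.5 -63.9  32.7   0.    0.2  -0. ]
```

Joint 6 hit its +π range, which blocked part of the move. Nothing was touched. I'll turn the tool 90° anticlockwise (tool x becomes jig +y, tool y becomes jig +x) to free it.

```bash
python3 -m pendant '[{"dx":0,"dy":0,"dz":0,"turn":-1},{"dx":0,"dy":0,"dz":0,"turn":-1},{"dx":0,"dy":0,"dz":0,"turn":-1},{"dx":0,"dy":0,"dz":0,"turn":-1},{"dx":0,"dy":0,"dz":0,"turn":-1},{"dx":0,"dy":0,"dz":0,"turn":-1},{"dx":0,"dy":0,"dz":0,"turn":-1},{"dx":0,"dy":0,"dz":0,"turn":-1}]'
python3 -m pendant '[{"dx":0,"dy":0,"dz":0,"turn":-1},{"dx":0,"dy":0,"dz":0,"turn":-1},{"dx":0,"dy":0,"dz":0,"turn":-1},{"dx":0,"dy":0,"dz":0,"turn":-1},{"dx":0,"dy":0,"dz":0,"turn":-1},{"dx":0,"dy":0,"dz":0,"turn":-1},{"dx":0,"dy":0,"dz":0,"turn":-1},{"dx":0,"dy":0,"dz":0,"turn":-1}]' >/dev/null
python3 w.py
```

```text
time_s: 18.47
eef_pos: [0.6731, 0.0225, 0.1241]
ee_rot: [0.936, 0.353, 0.005, -0.015]
wrist_force: [0.7, -0.0, -0.2]
opening: -0.003
t 19.13 tcp [0.6731 0.0225 0.1241] q [ 0.758  0.651  0.01  -0.012] F [ 0.4 -0.1  0.7] op 0.0
toolx-jigx deg 84.09 jig TCP mm [107.8 -11. ] z 124.1
F jig [ 0.4 -0.1  0.7]
```

```bash
python3 -m pendant '[{"dx":0,"dy":0,"dz":0,"turn":-0.6},{"dx":0,"dy":0,"dz":0,"turn":-0.6},{"dx":0.44,"dy":0.05,"dz":0,"turn":0},{"dx":0.44,"dy":0.05,"dz":0,"turn":0},{"dx":0,"dy":0,"dz":0,"turn":0},{"dx":0,"dy":0,"dz":0,"turn":0}]'
python3 w.py; python3 -c "
from h import *
from scipy.spatial.transform import Rotation as R
J=np.load('J.npy');z=R.from_quat(status.state()['ee_rot']).as_matrix()[:,2];c,s=np.cos(J[2]),np.sin(J[2])
print('tool z in jig',c*z[0]+s*z[1],-s*z[0]+c*z[1],z[2])"; python3 look.py | grep far
```

```text
time_s: 19.63
eef_pos: [0.6789, 0.0583, 0.1252]
ee_rot: [0.724, 0.689, 0.01, -0.012]
wrist_force: [-1.3, -0.3, 0.9]
opening: 0.0
t 19.63 tcp [0.6789 0.0583 0.1252] q [ 0.724  0.689  0.01  -0.012] F [-1.3 -0.3  0.9] op 0.0
toolx-jigx deg 89.94 jig TCP mm [111.8  25. ] z 125.2
F jig [-1.3 -0.4  0.9]
tool z in jig -0.0024279502439527112 0.03121267633579221 -0.9995098168070038
scene far_tip 0.74 [ 83. -26.] alpha -60.4
side far_tip 0.73 [ 95. -30.] alpha -55.7
```

```bash
python3 -m pendant '[{"dx":0,"dy":0,"dz":0.7,"turn":0},{"dx":0,"dy":0,"dz":0.7,"turn":0},{"dx":0,"dy":0,"dz":0,"turn":0},{"dx":0,"dy":0,"dz":0,"turn":0}]'
python3 w.py; sed -i 's/11.5\*abs(n\[0\])+13\*abs(n\[1\])/13*abs(n[0])+11.5*abs(n[1])/; s/"dx %.2f dy %.2f"%(D\[0\],-D\[1\])/"dx %.2f dy %.2f"%(D[1],D[0])/' arc.py
python3 -c "
from arc import *
go((40,50),[-57,-70,-82,-94,-106,-118,-130,-142,-154,-164,-170,-175,-180],1,np.array([112,26]))"
```

```text
time_s: 20.47
eef_pos: [0.677, 0.0597, 0.0678]
ee_rot: [0.725, 0.689, 0.009, -0.013]
wrist_force: [-0.1, -0.5, -0.0]
opening: -0.001
t 20.47 tcp [0.677  0.0597 0.0678] q [ 0.725  0.689  0.009 -0.013] F [-0.1 -0.5 -0. ] op -0.0
toolx-jigx deg 89.88 jig TCP mm [109.9  26.3] z 67.8
F jig [-0.  -0.5 -0. ]
-57 [102.   7.] dx -0.48 dy -0.26
-70 [89. -6.] dx -0.33 dy -0.31
-82 [ 75. -16.] dx -0.23 dy -0.36
-94 [ 60. -22.] dx -0.14 dy -0.38
-106 [ 46. -25.] dx -0.08 dy -0.34
-118 [ 32. -25.] dx -0.01 dy -0.36
-130 [ 17. -22.] dx 0.08 dy -0.38
-142 [  2. -15.] dx 0.17 dy -0.37
-154 [-11.  -5.] dx 0.26 dy -0.33
-164 [-20.   6.] dx 0.28 dy -0.23
-170 [-25.  14.] dx 0.19 dy -0.11
-175 [-28.  20.] dx 0.17 dy -0.08
-180 [-30.  27.] dx 0.18 dy -0.06
```

```bash
python3 -m pendant '[{"dx":-0.24,"dy":-0.1,"dz":0,"turn":0},{"dx":-0.24,"dy":-0.1,"dz":0,"turn":0},{"dx":-0.33,"dy":-0.31,"dz":0,"turn":0},{"dx":-0.23,"dy":-0.36,"dz":0,"turn":0},{"dx":-0.14,"dy":-0.38,"dz":0,"turn":0},{"dx":-0.08,"dy":-0.34,"dz":-0.04,"turn":0},{"dx":0,"dy":0,"dz":0,"turn":0}]'
python3 w.py; python3 look.py
```

```text
time_s: 21.05
eef_pos: [0.6113, 0.011, 0.0714]
ee_rot: [0.725, 0.688, 0.011, -0.011]
wrist_force: [-0.4, 0.3, -0.1]
opening: 0.001
t 21.05 tcp [0.6113 0.011  0.0714] q [ 0.725  0.688  0.011 -0.011] F [-0.4  0.3 -0.1] op 0.0
toolx-jigx deg 89.8 jig TCP mm [ 46.7 -25.5] z 71.4
F jig [-0.4  0.3 -0.1]
scene post_tenon 0.65 [ -1. 116.] alpha 0.0
scene near_tip 0.89 [ 53. -69.] alpha 0.4
scene far_tip 0.89 [ 12. -42.] alpha -106.7
side post_butt 0.67 [   2. -156.] alpha 0.0
side near_tip 0.96 [ 50. -69.] alpha 0.6
side far_tip 0.74 [ 17. -38.] alpha -104.7
```

Far bar is at about -106°, as planned, and the near bar reads square (0.5°). Continuing.

```bash
python3 -m pendant '[{"dx":-0.01,"dy":-0.36,"dz":0,"turn":0},{"dx":0.08,"dy":-0.38,"dz":0,"turn":0},{"dx":0.17,"dy":-0.37,"dz":0,"turn":0},{"dx":0.26,"dy":-0.33,"dz":0,"turn":0},{"dx":0.24,"dy":-0.22,"dz":0,"turn":0},{"dx":0.15,"dy":-0.11,"dz":0,"turn":0},{"dx":0,"dy":0,"dz":0,"turn":0},{"dx":0,"dy":0,"dz":0,"turn":0}]'
python3 w.py; python3 look.py
```

```text
time_s: 22.22
eef_pos: [0.5441, 0.0522, 0.0708]
ee_rot: [0.724, 0.689, 0.011, -0.012]
wrist_force: [0.5, -0.0, 0.5]
opening: -0.004
t 22.22 tcp [0.5441 0.0522 0.0708] q [ 0.724  0.689  0.011 -0.012] F [ 0.5 -0.   0.5] op -0.0
toolx-jigx deg 89.95 jig TCP mm [-22.5  12.4] z 70.8
F jig [0.5 0.  0.5]
scene post_butt 0.62 [  -0. -147.] alpha 0.0
scene post_tenon 0.85 [  0. 112.] alpha 0.0
scene near_tip 0.8 [ 54. -69.] alpha 0.4
scene far_tip 0.72 [66. -5.] alpha -64.8
side post_tenon 0.91 [ -3. 109.] alpha 0.0
side near_tip 0.48 [ 44. -74.] alpha -2.6
side far_tip 0.64 [-45.  25.] alpha -163.9
```

```bash
python3 -m pendant '[{"dx":0.12,"dy":-0.08,"dz":0,"turn":0},{"dx":0.1,"dy":-0.06,"dz":0,"turn":0},{"dx":0.08,"dy":-0.04,"dz":0,"turn":0},{"dx":0,"dy":0,"dz":0,"turn":0},{"dx":0,"dy":0,"dz":0,"turn":0}]'
python3 w.py; python3 bar.py 2>/dev/null; python3 look.py
```

```text
time_s: 23.13
eef_pos: [0.5369, 0.0646, 0.0711]
ee_rot: [0.724, 0.689, 0.011, -0.012]
wrist_force: [0.2, -0.1, 0.2]
opening: 0.002
t 23.13 tcp [0.5369 0.0646 0.0711] q [ 0.724  0.689  0.011 -0.012] F [ 0.2 -0.1  0.2] op 0.0
toolx-jigx deg 89.94 jig TCP mm [-30.2  24.4] z 71.1
F jig [ 0.2 -0.1  0.2]
scene near 149 [ 13.8 -68.7  19.8  73.3  89.9] mid y by x [np.float64(-76.3), np.float64(-76.1), np.float64(-73.9), np.float64(-73.8), np.float64(-69.4), np.float64(-67.3), np.float64(-67.2), np.float64(-68.2)]
scene far 196 [-10.2  48.8  70.4  21.2   3.3] mid y by x [np.float64(52.3), np.float64(48.4), np.float64(47.8), np.float64(47.0), np.float64(48.8), np.float64(49.9), np.float64(50.0), np.float64(50.7)]
side near 22 [ 15.  -70.5  68.3  20.6   3.6] mid y by x [np.float64(-62.4), np.float64(nan), np.float64(nan), np.float64(-70.4), np.float64(-77.9), np.float64(nan), np.float64(-59.6), np.float64(-60.9)]
side far 441 [-11.5  46.2  75.3  30.    5.1] mid y by x [np.float64(48.8), np.float64(47.4), np.float64(45.5), np.float64(48.4), np.float64(51.0), np.float64(51.2), np.float64(50.7), np.float64(52.0)]
scene post_butt 0.81 [  -4. -159.] alpha 0.0
scene post_tenon 0.94 [  0. 118.] alpha 0.0
scene near_tip 0.93 [ 60. -64.] alpha 3.5
scene far_tip 0.97 [-54.  39.] alpha -173.1
side post_tenon 0.78 [ -2. 108.] alpha 0.0
side near_tip 0.7 [ 44. -68.] alpha 1.2
side far_tip 0.92 [-54.  40.] alpha -173.7
```

```bash
python3 -m pendant '[{"dx":0.05,"dy":0,"dz":0,"turn":0},{"dx":0.04,"dy":0,"dz":0,"turn":0},{"dx":0,"dy":0,"dz":0,"turn":0},{"dx":0,"dy":0,"dz":0,"turn":0}]'
python3 w.py; python3 bar.py 2>/dev/null | grep far; python3 look.py | grep far
```

```text
time_s: 24.07
eef_pos: [0.5373, 0.0678, 0.0712]
ee_rot: [0.725, 0.689, 0.011, -0.012]
wrist_force: [-0.6, -0.3, -0.0]
opening: -0.002
t 24.07 tcp [0.5373 0.0678 0.0712] q [ 0.725  0.689  0.011 -0.012] F [-0.6 -0.3 -0. ] op -0.0
toolx-jigx deg 89.91 jig TCP mm [-30.   27.7] z 71.2
F jig [-0.6 -0.4 -0. ]
scene far 192 [-11.2  50.3  71.4  21.4   1.1] mid y by x [np.float64(58.1), np.float64(52.9), np.float64(50.3), np.float64(49.6), np.float64(48.8), np.float64(52.0), np.float64(49.2), np.float64(50.4)]
side far 446 [-12.1  47.1  74.5  30.2   0.6] mid y by x [np.float64(50.8), np.float64(50.0), np.float64(48.7), np.float64(50.6), np.float64(51.5), np.float64(51.3), np.float64(51.4), np.float64(53.4)]
scene far_tip 0.66 [-58.  45.] alpha -177.4
side far_tip 0.75 [-47.  46.] alpha -177.5
```

```bash
python3 -m pendant '[{"dx":0.03,"dy":0,"dz":0,"turn":0},{"dx":0,"dy":0,"dz":0,"turn":0},{"dx":-0.4,"dy":0,"dz":0,"turn":0},{"dx":-0.2,"dy":0,"dz":-0.6,"turn":0},{"dx":0,"dy":0,"dz":-0.9,"turn":0},{"dx":0,"dy":0,"dz":-0.9,"turn":0},{"dx":0,"dy":0,"dz":-0.9,"turn":0},{"dx":-0.5,"dy":0,"dz":0,"turn":0}]'
python3 -m pendant '[{"dx":-0.9,"dy":0,"dz":0,"turn":0},{"dx":-0.9,"dy":0,"dz":0,"turn":0},{"dx":-0.9,"dy":0,"dz":0,"turn":0},{"dx":-0.9,"dy":0,"dz":0,"turn":0},{"dx":-0.9,"dy":0,"dz":0,"turn":0},{"dx":-0.9,"dy":0,"dz":0,"turn":0},{"dx":-0.9,"dy":0,"dz":0,"turn":0},{"dx":-0.9,"dy":0,"dz":0,"turn":0}]'
python3 -m pendant '[{"dx":0,"dy":0,"dz":0,"turn":0},{"dx":0,"dy":0,"dz":0,"turn":0},{"dx":0,"dy":0,"dz":0,"turn":0}]' >/dev/null
python3 w.py; python3 bar.py 2>/dev/null; python3 look.py; python3 - <<'E'
from h import *
J=np.load("J.npy")
for n in("scene","side"):
    f=vision.grab_frame(n)
    for k in ("glue","sanding_block","dowel"):
      for q in nets.spot_point(f,k)[:1]: print(n,k,round(q["p"],2),np.round(W2J(J,at_z(f,q["at"],Z[k]))*1000))
a=cv2.imread("pics/d_scene.png")[110:290,130:370]; b=cv2.imread("pics/d_side.png")[130:330,160:400]
cv2.imwrite("pics/v7.png",np.hstack([cv2.resize(a,(400,300),interpolation=2),cv2.resize(b,(400,333),interpolation=2)[:300]]))
E
```

```text
time_s: 25.33
eef_pos: [0.5398, 0.0228, 0.2095]
ee_rot: [0.724, 0.69, 0.015, -0.009]
wrist_force: [1.5, -0.9, 0.4]
opening: 0.002
time_s: 26.0
eef_pos: [0.5206, -0.2684, 0.1927]
ee_rot: [0.725, 0.689, 0.011, -0.012]
wrist_force: [0.1, 0.6, -0.4]
opening: -0.001
t 26.25 tcp [ 0.5207 -0.2664  0.1924] q [ 0.725  0.689  0.011 -0.012] F [-0.2  0.1  0.9] op -0.0
toolx-jigx deg 89.86 jig TCP mm [ -30.4 -306.9] z 192.4
F jig [-0.2  0.1  0.9]
scene near 232 [ 13.2 -68.6  19.7  75.8  90. ] mid y by x [np.float64(-67.5), np.float64(-69.7), np.float64(-67.4), np.float64(-67.4), np.float64(-69.4), np.float64(-67.3), np.float64(-67.2), np.float64(-69.3)]
scene far 204 [-11.2  51.2  71.4  21.2   0.6] mid y by x [np.float64(46.8), np.float64(52.9), np.float64(51.9), np.float64(50.4), np.float64(52.5), np.float64(51.0), np.float64(51.7), np.float64(52.6)]
side near 291 [ 12.3 -69.   74.2  24.6   0.2] mid y by x [np.float64(-66.9), np.float64(-66.2), np.float64(-66.7), np.float64(-65.4), np.float64(-67.5), np.float64(-65.9), np.float64(-65.8), np.float64(-67.8)]
side far 410 [-12.3  50.4  25.6  74.1  89.3] mid y by x [np.float64(52.2), np.float64(53.1), np.float64(53.6), np.float64(52.9), np.float64(51.8), np.float64(52.6), np.float64(52.5), np.float64(53.4)]
scene post_butt 0.81 [ -11. -151.] alpha 0.0
scene post_tenon 0.56 [ -2. 115.] alpha 0.0
scene near_tip 0.93 [ 50. -66.] alpha 2.3
scene far_tip 0.59 [-60.  46.] alpha -177.6
side post_butt 0.69 [  -1. -159.] alpha 0.0
side post_tenon 0.98 [ -0. 113.] alpha 0.0
side near_tip 0.57 [ 49. -73.] alpha -1.9
side far_tip 0.59 [-48.  42.] alpha -174.7
scene glue 0.64 [-99. 109.]
scene sanding_block 0.86 [ 111. -119.]
scene dowel 0.71 [ 107. -209.]
side glue 0.95 [-106.  111.]
side sanding_block 0.98 [  97. -112.]
side dowel 0.71 [ 100. -215.]
```

View pics/v7.png

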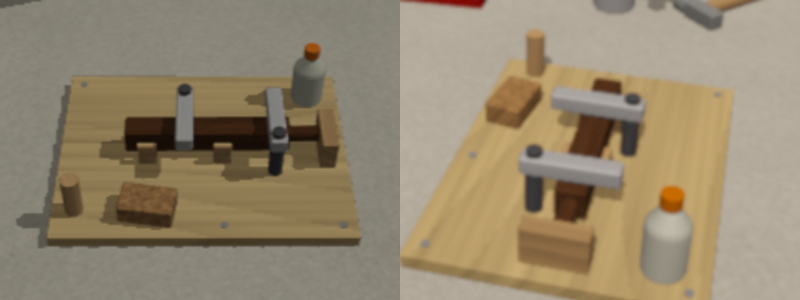

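The final view shows the tenon against the stop (crop px 320,130), both bars square across the post, and the bystanders where they were. One quick depth check of the butt position, then I'll hand in.

```bash
python3 - <<'E'
from h import *
J=np.load("J.npy")
for n in("scene","side"):
    f=vision.grab_frame(n);h,w=f["img"].shape[:2]
    rr,cc=np.mgrid[0:h,0:w];k=K(f);E=np.array(f["extrinsics"]);d=f["z_map"]
    pc=np.stack([(cc+.5-f["cx"])/k*d,-(rr+.5-f["cy"])/k*d,-d],-1)@E[:3,:3].T+E[:3,3]
    x,y=W2J(J,(pc[...,0],pc[...,1]))*1000;z=pc[...,2]*1000
    m=(d>0)&(abs(x)<15)&(abs(z-64)<5)&(y<-90)&(y>-230); print(n,"butt edge y",np.percentile(y[m],[0,2,5]).round(1))
ticket.job_done(); st()
E
```

```text
scene butt edge y [-147.6 -146.6 -144.8]
side butt edge y [-148.1 -147.3 -145.1]
the job is handed in; nothing more can be done
the job is handed in; nothing more can be done
```

The job is done and handed in: the post was pushed home first, then the near bar and then the far bar were pushed square across it. The arm finished clear of the jig at about 26 s of the 72 s allowed, with the gripper parked to the right of it.

**Last checks**
- **Post:** At the stop the push force rose from 2 to 13 N with no further motion. After the bars were set, depth put the butt end at y ≈ -148 mm, against -150 mm expected when home.
- **Bars:** Depth fits put both bars within about 1° of square.
- **Bystanders:** The glue, sanding block and dowel are where they were, within the noise of the measurements.

**What failed or disagreed**
- **Fingertip height:** The tip really sits about level with the reported tool point or a few mm above it, not 19 mm below. My first push therefore passed just over the post without moving it. I measured the offset and lowered the finger for the second push.
- **Joint limit:** The last joint reached its range on the way to the far bar, so the tool took a lean of about 2°. I turned it a quarter turn and carried on with the lean, and nothing was touched.
- **Network readings:** The trained networks' single readings were noisier than depth, about 10 mm on the butt and up to 5° on the far bar. One side view read that bar as 5° short of square. I trusted the depth fits and the picture over these.
- **After hand-in:** My script's last state query only returned the message that the job was handed in, so I have no reading after that point.

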